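Load a sample rack across the sill of an analyser

ROBOT

A 6-joint arm with a two-finger parallel gripper is mounted at the origin on the work surface. World frame = base frame: x ahead of the robot, y to its left, z up, the work surface at z = 0. Lengths are in m, angles in degrees, forces in N, time in s.
With the tool pointing down it reaches from about 0.4 to 0.825 m from the base axis. Payload 7 kg.
Tool frame: the origin (TCP) lies midway between the tips of the shut fingers; the grasp point (between the pads) lies 19 mm behind it; z points along the fingers, y is the line along which they close (so a half turn about z gives the same grasp; the last joint's range is limited). The gripper opens to 88 mm and grips with 3 to 60 N. Pads are 19 mm wide; open, the fingers measure 130 mm over their backs; the gripper's body (78 mm by 193 mm) begins 47 mm behind the grasp point.
Start: joints at [-49.441, 20.546, 0.682, 0, -70.136, -16.507], TCP at [0.275, -0.616, 0.227] pointing down, gripper open.
Joint ranges: [-176.03, 176.03], [-82.01, 121.73], [-58.28, 71.71], [-173.87, 95.51], [-174.79, -0.11], [-173.66, 173.66]. Speed limits (degrees/s): [136.94, 136.94, 172.46, 180, 180, 180].

INTERFACE

Orientations are given as [roll, pitch, yaw] about the fixed x, y, z axes, in that order (R = Rz(yaw) Ry(pitch) Rx(roll)).
In Python, from plant import ctrl gives the robot as it stands. The module is installed in compiled form; this text tells all that it offers.
- The arm moves only by the tool send_rows, never from a script. Its argument "plan" is a list that holds one entry, the list of rows, each a list of 6 numbers: the shift along the tool's x, y, z in shares of 100 cm (1.0 is 100 cm), then the turn, a rotation vector about the tool's x, y, z in shares of 90 degrees (1.0 is 90 degrees). A call has 1 to 8 rows; each row is the pose to reach, as a shift and turn from the pose commanded when the call began, along the tool's axes at that moment; what a row does not reach only later rows make up. A row lasts 1/12 s, in which the tool goes at most 41.7 mm and 7.16 degrees, less where a joint would pass 70% of its speed; a pose out of reach is approached as far as the arm can. Shift and turn numbers lie between -1 and 1, and a call with a number outside is refused. A call with a gripper value outside its range is refused whole. "fingers" is the opening, from 0 (shut) to 1 (fully open), set as the call begins (left out, the last holds). The fingers move at their own pace and stop on an object; the grip force is fixed at half the most. Time passes only in rows, so rows that repeat a pose let the fingers close. It gives the time, the measured TCP pose, the force, the opening and the grip force at its end, in the units of the state.
- ctrl.get_obs(): the state, without advancing time (a new reading comes with each control period).
- ctrl.snapshot(name): name is "side" or "top" or "wrist"; returns a dict with "img" (384x512x3 uint8, red, green, blue), "K" (3x3 intrinsics, pixels), "k1" (the pictures are not rectified: a ray, as slopes to the right and down, at radius r is drawn at 1 + k1 r^2 times it, then the intrinsics apply), "pose" (4x4, takes a point from camera to world coordinates). Camera axes: x right, y down, z forward; pixel columns grow to the right and rows downward; lengths in m; the calibration is good to about 2 mm. A picture is of the moment at which its call begins. There is no depth.
- ctrl.close_job(): hands the job in; it is judged then, once.
The state is a dict: "clock": time; "joint_pos": joint angles; "qvel": joint speeds; "tau": joint torques, N m; "tool_pos": TCP position; "orientation": TCP orientation; "force": force on the tool from outside, world axes, zero at the start; "moment": the same for the moment, N m; "opening": finger opening in m; "gripper_force": force on a finger pad.
Only numpy, scipy, OpenCV 4.12 (cv2) and the standard library are available. Lean on these libraries where they do the work, as an engineer would, in place of code of your own. Each camera call takes 0.05 s, during which the arm holds its last target. There are 200 camera calls.

TASK

Load the orange-handled sample rack into the empty lane of the analyser: lift its nose over the sill and set it down on the feed deck while its heel still stands on the loading shelf, then bring the heel up over the step and slide the rack fully home along the lane, so that the red sensor plunger is pushed right in against the stop, and let go. Slide it, do not carry it through the air; the tubes are open, so keep it upright, and be gentle: never knock it or press it against the analyser with more than about 25 N. Leave everything else where it stands.

Things in the scene. Friction and masses are not known exactly. Their poses are not given: they have to be found in the camera images.
- rack: The rack to load: narrow blue plastic rack, six tubes, orange upright handle at its heel. 165 mm long, 26 mm wide, flat underside, body 50 mm high, tube caps up to 89 mm, 0.24 to 0.48 kg, centre of mass about 21 mm behind mid-length (towards the handle). Origin: centre of its underside. +x points to its nose (the end that enters the lane, away from the handle), +z up.
- rack_grip (a point): Point to grip on the orange handle: middle of an upright tab 10 mm thick (rack's y) and 24 mm long (rack's x), from 50 to 96 mm above the underside. The point is 68.5 mm behind the rack's origin and 78 mm above the underside; the heel end is 14 mm behind it, the axis of the nearest tube 28 mm ahead. Axes as the rack's.
- nose (a point): Middle of the lower front edge of the rack: 82.5 mm ahead of its origin, at underside level.
- heel (a point): Middle of the lower rear edge of the rack: 82.5 mm behind its origin, at underside level.
- analyser: Sample analyser, fixed: a white cabinet 225 mm high, its front 235 mm beyond the sill, with a low aluminium feed deck before it, 220 mm wide. Origin: at bench level straight below point sill. +x runs along the empty lane from the sill to the cabinet, +z up. A second lane, centred 95 mm to +y, already holds a grey rack.
- sill (a point): Middle of the empty lane at the sill, on the square front edge of the deck, at the level of the deck's flat top (60.5 mm above the analyser's origin). Axes as the analyser's: x along the lane. The lane runs between two dark rails 14 mm high, 31 mm apart inside, from x = 28 to 170 mm, flared to about 45 mm from x = 28 back to 4 mm.
- lane_end (a point): A point on the deck in the middle of the empty lane, 178 mm beyond the sill: the nearest place where the face of the stop can be. The stop is a grey block 40 mm wide, 46 mm high, adjustable and clamped: its face stands 0 to 22 mm beyond this point, where exactly is not measured and must be felt.
- shelf: Loading shelf, fixed: a stainless stand before the sill, 250 mm along its x (the lane's direction) by 190 mm, flat top 55 mm above its origin, which lies under the middle of the top. Its top is 4 to 7 mm lower than the deck, its edge 2 to 6 mm short of the sill. The rack starts on it, askew; a small jar stands on a corner.
- plunger (a joint): Travel of the red sensor plunger, 10 mm in diameter, that sticks 6 mm out of the stop's face at 26 mm above the deck: 0 m out, 0.006 m pushed in flush with the face. Weak spring (0.25 N, growing to 0.6 N): the rack's own friction on the deck holds it in.
- loaded_rack: The grey rack that already stands in the other lane, same shape, grey handle; origin at the centre of its underside. To be left alone.
- control_jar: Small jar, 28 mm diameter, 45 mm high, on the corner of the loading shelf; origin at the centre of its underside. To be left alone.
- slide_box: Small blue box with a white lid on the bench, 52 x 36 x 55 mm; origin at the centre of its underside. To be left alone.
- spray: White bottle 76 mm in diameter, 200 mm high; origin at the centre of its underside. To be left alone.
- soap: Pale blue pump bottle 66 mm in diameter, 198 mm high; origin at the centre of its underside. To be left alone.
Not all that is in view belongs to the job. There is more than one size of the rack; the job needs the middle-sized.

How it is judged (in metres and radians):
On the way, in this order (a step that is already met when the one before it is completed fails the run):
1. the rack bridges the step: its nose bears on the analyser's deck while its heel still bears on the loading shelf (contact force between rack and analyser above 0.3 N and contact force between rack and shelf above 0.3 N and x of nose in the frame of analyser above 0.003 m), for 0.2 s.
2. the whole rack stands on the deck, its heel past the sill (x of heel in the frame of analyser above 0.002 m and contact force between rack and shelf below 0.1 N and z of each of heel, nose in the frame of analyser below 0.0635 m), for 0.1 s.
At the end, for the whole second after the job is handed in: The rack stands flat on the deck in the empty lane (within 5 mm of the lane's middle, 0.05 rad of its direction, tilted less than 0.03 rad), its whole length past the sill, the plunger pushed in by at least 4.5 of its 6 mm, at rest and let go (value of joint plunger above 0.0045 m and x of heel in the frame of analyser above 0.005 m and y of rack in the frame of analyser between -0.005 and 0.005 m and z of rack in the frame of analyser between 0.0585 and 0.0625 m and angle between the x axis of rack and the x axis of analyser, either way round below 0.05 rad and angle between rack's own z axis and vertical below 0.03 rad and linear speed of rack below 0.01 m/s and contact force between the fingers and rack below 0.05 N); the robot touches nothing.
It fails at once if the rack is knocked or pressed against the analyser (sill, deck, rails or stop) with more than 25 N (contact force between rack and analyser above 25 N).
It fails at once if the rack is carried through the air: both its ends are more than 8 mm above the deck (z of each of nose, heel in the frame of analyser above 0.0685 m).
It fails at once if the rack is tilted more than 0.2 rad (open tubes) (angle between rack's own z axis and vertical above 0.2 rad).
It fails at once if another thing is shifted by more than 10 mm (distance of any of loaded_rack, control_jar, slide_box, spray, soap from where it was at the start of the episode above 0.01 m).
It also fails if it takes over 58 s, if anything falls off the work surface, if the arm or the gripper's body presses on something with over 40 N, if the wrist force passes 120 N, or if a joint passes its speed limit or range.

## Working session

There is one attempt and no reset: what is moved stays moved. The work goes in short steps, Python scripts to look and compute and a tool call to move; the robot and the scene stay as the last step left them, time stands still between calls to the robot, and variables do not carry over. Pictures are saved under pics/ and viewed, at most 10 in all, crops included, and the job is handed in when it is done.

Besides the shell and the picture viewer there is one more tool, called after "Request:" as a command line: name --argument value ..., lists and objects as JSON in quotes. send_rows: Moves the arm, as the interface text tells. Its arguments: {"type":"object","properties":{"plan":{"type":"array","items":{"type":"array","items":{"type":"array","items":{"type":"number"}}}},"fingers":{"type":"number"}},"required":["plan"]}

```bash
mkdir -p pics; cat > h.py <<'E'
import numpy as np, cv2, pickle
from plant import ctrl
from scipy.spatial.transform import Rotation as R
def snap(n,f):
    s=ctrl.snapshot(n); cv2.imwrite(f'pics/{f}.png',s['img'][:,:,::-1]); pickle.dump(s,open(f'pics/{f}.pkl','wb')); return s
def ray(s,uv):
    K=s['K']; d=cv2.undistortPoints(np.array([[uv]],float),K,np.array([s['k1'],0,0,0.]))[0,0]
    P=s['pose']; v=P[:3,:3]@np.array([d[0],d[1],1]); return P[:3,3],v
def atz(s,uv,z):
    c,v=ray(s,uv); return c+v*(z-c[2])/v[2]
def tri(obs):
    A=np.zeros((3,3));b=np.zeros(3)
    for s,uv in obs:
        c,v=ray(s,uv); v=v/np.linalg.norm(v); M=np.eye(3)-np.outer(v,v); A+=M;b+=M@c
    p=np.linalg.solve(A,b); e=[]
    for s,uv in obs: e.append(np.linalg.norm(proj(s,p)-uv))
    return p,np.round(e,1)
def proj(s,p):
    P=np.linalg.inv(s['pose']); q=P[:3,:3]@p+P[:3,3]; x=q[:2]/q[2]; x=x*(1+s['k1']*(x@x)); return s['K'][:2,:2]@x+s['K'][:2,2]
def load(f): return pickle.load(open(f'pics/{f}.pkl','rb'))
E
python3 - <<'E'
from h import *
ims=[]
for n in ['side','top','wrist']:
    s=snap(n,n+'0'); print(n,s['K'][0],s['k1'],s['pose'].round(3).tolist())
print(ctrl.get_obs())
E
```

```text
side [386.93043357   0.         257.13832622] -0.08314957074982185 [[-0.843, -0.388, 0.372, 0.052], [-0.537, 0.629, -0.562, 0.513], [-0.016, -0.673, -0.739, 0.952], [0.0, 0.0, 0.0, 1.0]]
top [385.75074491   0.         261.85921818] -0.0781525012034931 [[0.005, -0.997, 0.083, 0.405], [-1.0, -0.003, 0.023, -0.144], [-0.023, -0.083, -0.996, 0.966], [0.0, 0.0, 0.0, 1.0]]
wrist [326.70339587   0.         258.57563485] -0.0035410706545738004 [[-0.407, 0.879, 0.248, 0.208], [0.913, 0.392, 0.111, -0.645], [0.001, 0.271, -0.962, 0.385], [0.0, 0.0, 0.0, 1.0]]
{'clock': 0.15, 'joint_pos': array([-4.94388105e+01,  2.05802939e+01,  6.47990533e-01, -1.19575590e-02,
       -7.01358782e+01, -1.65071018e+01]), 'qvel': array([-0.00501686, -0.1059244 ,  0.16604068,  0.00071496, -0.02442034,
        0.03236581]), 'tau': array([-1.44712712e-04, -5.83276749e+01,  2.93294138e+01,  7.00108320e+00,
        8.85714922e-03, -1.26674840e-04]), 'tool_pos': array([ 0.27495717, -0.61608309,  0.22588212]), 'orientation': array([ 1.79931434e+02, -8.59489198e-03, -1.55949977e+02]), 'force': array([0.78992736, 0.20891927, 0.05606167]), 'moment': array([0.02565712, 0.03871179, 0.01268247]), 'gripper_force': 0.0, 'opening': 0.08771039015490353}
```

View pics/side0.png

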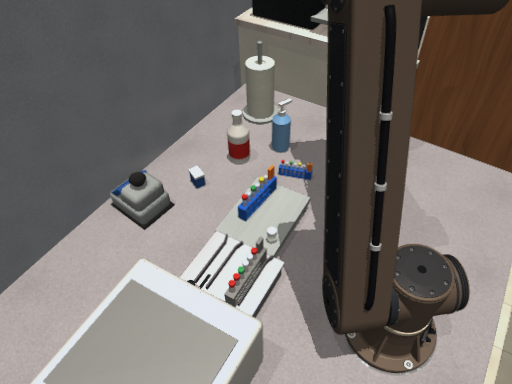

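View pics/top0.png

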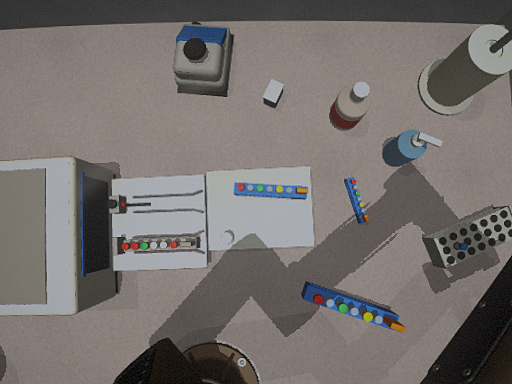

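The top view shows the target rack on the shelf, with its handle at about (301,190) and its nose at about (235,188). The sill edge is at x≈206 and the empty lane lies between rails at rows ~193 and ~211. The side view shows the same layout. I'll enlarge both.

```bash
python3 - <<'E'
import cv2
a=cv2.imread('pics/top0.png')[160:280,105:325]; cv2.imwrite('pics/c1.png',cv2.resize(a,(792,432),interpolation=cv2.INTER_CUBIC))
a=cv2.imread('pics/side0.png')[160:310,175:325]; cv2.imwrite('pics/c2.png',cv2.resize(a,(600,600),interpolation=cv2.INTER_CUBIC))
E
```

```text
(no output)
```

View pics/c1.png

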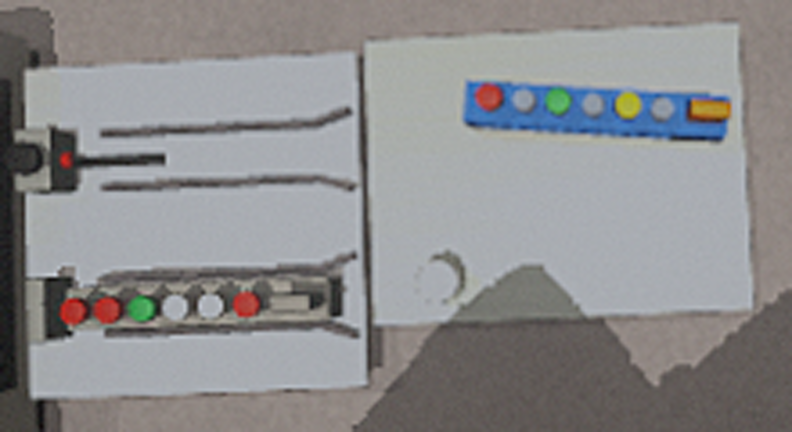

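View pics/c2.png

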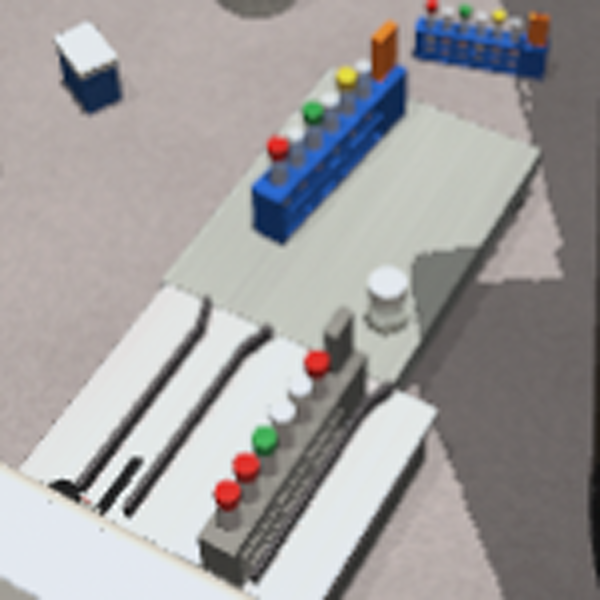

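The crops show these points (crop pixels, c1 / c2):

| Point | c1 | c2 |
|---|---|---|
| Handle top | (710,108) | (385,30) |
| Nose red cap | (488,96) | (278,147) |
| Rail mouth tips | (350,110) and (354,187) | (207,302) and (268,330) |
| Rail ends | (102,133) and (103,187) | – |
| Plunger | (66,159) | – |

```bash
python3 - <<'E'
from h import *
t,s=load('top0'),load('side0')
c1=lambda x,y:((x+.5)/3.6-.5+105,(y+.5)/3.6-.5+160)
c2=lambda x,y:((x+.5)/4-.5+175,(y+.5)/4-.5+160)
for n,a,b in [('handletop',(710,107),(385,31)),('redcap',(488,96),(278,146)),('yellow',(627,104),(346,75)),('green',(557,99),(313,112)),('railU tip',(350,110),(207,302)),('railL tip',(354,187),(268,330)),('deck corner R',(357,53),(165,287)),('deck cornerL',(367,385),(437,410)),('shelf far R',(738,24),(335,72)),('shelf far L',(752,310),(540,152)),('shelf near L',(375,325),(394,392)),('jar',(443,278),(387,277)),('greyhandle',(290,302),(340,318))]:
    p,e=tri([(t,c1(*a)),(s,c2(*b))]); print(n,p.round(4),e)
for n,a,z in [('Ubend',(318,123),.0745),('Lbend',(320,180),.0745),('Uend',(102,133),.0745),('Lend',(103,187),.0745),('plung',(66,159),.0865),('Utip',(350,110),.0745),('Ltip',(354,187),.0745),('sillmid',(361,150),.0605),('dR',(357,53),.0605),('dL',(367,385),.0605),('hand',(710,107),.151),('red',(488,96),.144),('c2',(523,99),.144),('yel',(627,104),.144),('c6',(663,108),.144),('nose topR',(467,82),.105),('nose topL',(465,123),.105),('heelL',(727,135),.105)]:
    print(n,atz(t,c1(*a),z).round(4))
E
```

```text
handletop [ 0.4819 -0.2108  0.1429] [0.9 0.6]
redcap [ 0.4894 -0.0777  0.1353] [0.6 0.5]
yellow [ 0.4847 -0.1613  0.1371] [0.6 0.4]
green [ 0.4874 -0.1195  0.1338] [0.8 0.6]
railU tip [0.488  0.0193 0.0622] [0.3 0.2]
railL tip [0.4377 0.016  0.0616] [0.2 0.2]
deck corner R [0.5276 0.0176 0.0499] [0.2 0.2]
deck cornerL [0.3077 0.0064 0.0539] [0.5 0.5]
shelf far R [ 0.5469 -0.2385  0.0409] [1.2 0.9]
shelf far L [ 0.3584 -0.2454  0.0456] [0.2 0.2]
shelf near L [0.3449 0.003  0.0416] [1.1 0.9]
jar [ 0.3794 -0.0469  0.0929] [0.4 0.3]
greyhandle [0.3656 0.036  0.1532] [0.7 0.6]
Ubend [0.479  0.0382 0.0745]
Lbend [0.442  0.0361 0.0745]
Uend [0.4719 0.1812 0.0745]
Lend [0.4366 0.1794 0.0745]
plung [0.4541 0.2002 0.0865]
Utip [0.4875 0.0174 0.0745]
Ltip [0.4376 0.0139 0.0745]
sillmid [0.4624 0.0122 0.0605]
dR [0.5266 0.016  0.0605]
dL [0.3095 0.0059 0.0605]
hand [ 0.4828 -0.2093  0.151 ]
red [ 0.4897 -0.0778  0.144 ]
c2 [ 0.4879 -0.0987  0.144 ]
yel [ 0.4851 -0.1606  0.144 ]
c6 [ 0.4828 -0.182   0.144 ]
nose topR [ 0.5025 -0.0614  0.105 ]
nose topL [ 0.4767 -0.0605  0.105 ]
heelL [ 0.4698 -0.2235  0.105 ]
```

```bash
cat >> h.py <<'E'
def go(pos,rpy,ret=False):
    o=ctrl.get_obs(); T=R.from_euler('xyz',o['orientation'],degrees=True)
    d=T.inv().apply(np.array(pos)-o['tool_pos'])*100; r=(T.inv()*R.from_euler('xyz',rpy,degrees=True)).as_rotvec(degrees=True)
    print('row',d.round(2),r.round(2)); return d,r
E
python3 - <<'E'
from h import *
go([.478,-.24,.26],[180,0,-93])
E
```

```text
row [-33.87  26.07  -3.39] [ 7.000e-02  3.000e-02 -6.295e+01]
```

Units first: shifts go in shares of 100 cm and turns go in shares of 90 degrees. So -30.5 cm / 100 = -0.305, -27 cm / 100 = -0.27, -56 degrees / 90 = -0.6222.

Request:
send_rows --plan '[[[-0.04, 0.03, -0.005, 0, 0, -0.0778], [-0.08, 0.06, -0.01, 0, 0, -0.1556], [-0.12, 0.09, -0.015, 0, 0, -0.2333], [-0.16, 0.12, -0.02, 0, 0, -0.3111], [-0.195, 0.15, -0.025, 0, 0, -0.3889], [-0.23, 0.18, -0.03, 0, 0, -0.4667], [-0.27, 0.21, -0.032, 0, 0, -0.5444], [-0.305, 0.235, -0.034, 0, 0, -0.6222]]]'

```text
clock: 0.82
tool_pos: [0.4324, -0.3221, 0.2577]
orientation: [-180.0, 0.0, -99.6]
force: [0.3, -0.2, 0.0]
opening: 0.0878
gripper_force: 0.0
```

```bash
python3 - <<'E'
from h import *
o=ctrl.get_obs();print(o['tool_pos'],o['orientation'])
go([.478,-.24,.26],[180,0,-93])
E
```

```text
[ 0.43240776 -0.3221371   0.25774613] [-1.79970833e+02  1.60528690e-03 -9.96099234e+01]
row [-8.86 -3.12 -0.22] [-0.03 -0.   -6.61]
```

Converted, -8.8 cm / 100 = -0.088, -6 cm / 100 = -0.06, -6.6 degrees / 90 = -0.0733.

Request:
send_rows --plan '[[[-0.03, -0.01, -0.001, 0, 0, -0.0389], [-0.06, -0.02, -0.002, 0, 0, -0.0733], [-0.088, -0.031, -0.002, 0, 0, -0.0733], [-0.088, -0.031, -0.002, 0, 0, -0.0733], [-0.088, -0.031, -0.002, 0, 0, -0.0733]]]'

```text
clock: 1.23
tool_pos: [0.4784, -0.2413, 0.2592]
orientation: [180.0, 0.0, -93.2]
force: [-0.9, -0.2, -0.0]
opening: 0.0878
gripper_force: 0.0
```

```bash
python3 - <<'E'
from h import *
o=ctrl.get_obs();print(o['tool_pos'],o['orientation'],o['force'])
s=snap('wrist','w1'); print(s['pose'].round(3).tolist())
cv2.imwrite('pics/w1b.png',cv2.resize(s['img'][:,:,::-1],(800,600),interpolation=cv2.INTER_CUBIC))
E
```

```text
[ 0.47839352 -0.24134619  0.2592074 ] [ 1.79981547e+02  8.21234394e-03 -9.31876613e+01] [-0.86755612 -0.16068057 -0.00842002]
[[-0.998, 0.054, 0.015, 0.475], [0.056, 0.961, 0.271, -0.314], [0.0, 0.271, -0.962, 0.419], [0.0, 0.0, 0.0, 1.0]]
```

View pics/w1b.png

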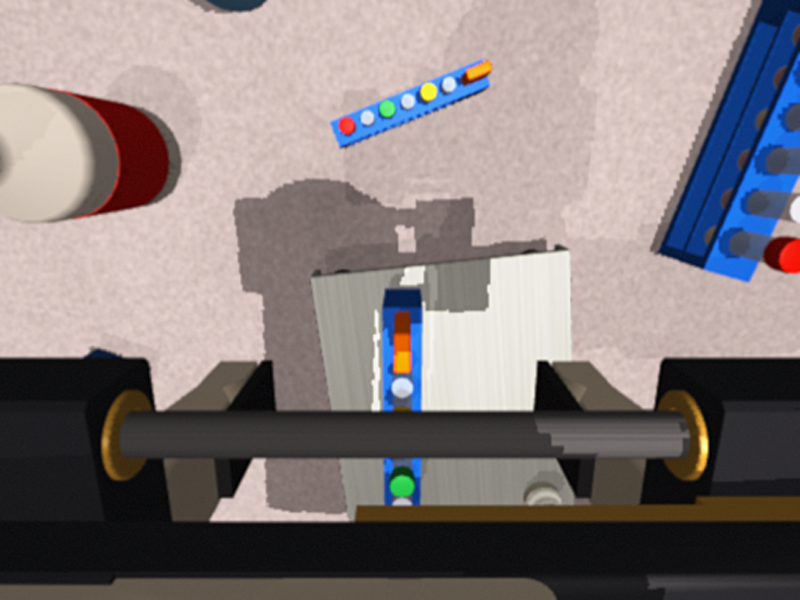

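The wrist view shows the handle's top face at about (402,361) in the 800-wide image. The rear face is above it, the heel's top edge is at row ~291, and the rack body spans columns 384–421. I'll triangulate against the other two cameras.

```bash
python3 - <<'E'
from h import *
t,s,w=load('top0'),load('side0'),load('w1')
c1=lambda x,y:((x+.5)/3.6-.5+105,(y+.5)/3.6-.5+160)
c2=lambda x,y:((x+.5)/4-.5+175,(y+.5)/4-.5+160)
cw=lambda x,y:((x+.5)/1.5625-.5,(y+.5)/1.5625-.5)
a,b,c=c1(710,107),c2(385,31),cw(402,361)
for o in ([(t,a),(s,b),(w,c)],[(t,a),(w,c)],[(s,b),(w,c)]): print('handle',*tri(o))
a,b,c=c1(663,108),c2(364,70),cw(402,386)
for o in ([(t,a),(s,b),(w,c)],[(t,a),(w,c)],[(s,b),(w,c)]): print('cap6',*tri(o))
print('green',*tri([(t,c1(557,99)),(s,c2(313,112)),(w,cw(402,485))]))
for n,p in [('shelf L',(313,275)),('shelf R',(568,250))]: print(n,atz(w,cw(*p),.055))
print(tri([(t,c1(738,24)),(w,cw(313,275))]),tri([(t,c1(752,310)),(w,cw(568,250))]))
for p in [(402,361),(402,386),(402,485)]: print(atz(w,cw(*p),.151 if p[1]==361 else .144))
for p in [(384,291),(421,291),(384,500),(421,500)]: print('body',atz(w,cw(*p),.105))
E
```

```text
handle [ 0.48089372 -0.20735107  0.14877713] [1.4 1.1 3.2]
handle [ 0.48182623 -0.20868646  0.15911501] [0.1 0.2]
handle [ 0.47955231 -0.20570886  0.14898703] [0.9 2.9]
cap6 [ 0.48267355 -0.18143427  0.12787709] [1.  0.9 2. ]
cap6 [ 0.48346662 -0.18245351  0.13437253] [0.1 0.2]
cap6 [ 0.48165637 -0.18040859  0.12806324] [0.6 2. ]
green [ 0.48659176 -0.11768183  0.13783189] [1.1 0.9 1.8]
shelf L [ 0.54537757 -0.23739332  0.055     ]
shelf R [ 0.36034797 -0.24543892  0.055     ]
(array([ 0.54732666, -0.23625308,  0.04922893]), array([0.3, 0.7])) (array([ 0.35909094, -0.24458535,  0.05076488]), array([0. , 0.1]))
[ 0.48185248 -0.2054425   0.151     ]
[ 0.48293973 -0.18693119  0.144     ]
[ 0.48676609 -0.12005901  0.144     ]
body [ 0.49177769 -0.23502375  0.105     ]
body [ 0.46835178 -0.23371032  0.105     ]
body [ 0.50208236 -0.08092081  0.105     ]
body [ 0.47560899 -0.07943246  0.105     ]
```

```bash
python3 - <<'E'
from h import *
go([.4818,-.2075,.116],[180,0,-93.3])
E
```

```text
row [-3.49 -0.2  14.32] [0.03 0.   0.03]
```

Converted, 14.3 cm / 100 = 0.143, 13.3 cm / 100 = 0.133.

Request:
send_rows --plan '[[[-0.018, -0.001, 0.02, 0, 0, 0], [-0.035, -0.002, 0.05, 0, 0, 0], [-0.035, -0.002, 0.085, 0, 0, 0], [-0.035, -0.002, 0.115, 0, 0, 0], [-0.035, -0.002, 0.133, 0, 0, 0], [-0.035, -0.002, 0.143, 0, 0, 0], [-0.035, -0.002, 0.143, 0, 0, 0], [-0.035, -0.002, 0.143, 0, 0, 0]]]'

```text
clock: 1.95
tool_pos: [0.4819, -0.2088, 0.1168]
orientation: [180.0, -0.0, -93.4]
force: [1.4, -0.1, 0.5]
opening: 0.0877
gripper_force: 0.0
```

```bash
python3 - <<'E'
from h import *
o=ctrl.get_obs();print(o['tool_pos'],o['orientation'],o['force'])
a=snap('wrist','w2')['img'];b=snap('top','t2')['img'][160:280,175:325]
a=a[190:384,130:390]
cv2.imwrite('pics/m2.png',np.hstack([cv2.resize(a,None,fx=1.6,fy=1.6)[:310], cv2.resize(b,None,fx=2.5,fy=2.5)[:310] if b.shape[0]*2.5>=310 else cv2.copyMakeBorder(cv2.resize(b,None,fx=2.5,fy=2.5),0,10,0,0,cv2.BORDER_CONSTANT)])[:,:,::-1])
E
```

```text
[ 0.48188466 -0.20876244  0.11676121] [ 1.79984439e+02 -2.44110857e-02 -9.33955986e+01] [ 1.43047285 -0.08562511  0.46010183]
```

View pics/m2.png

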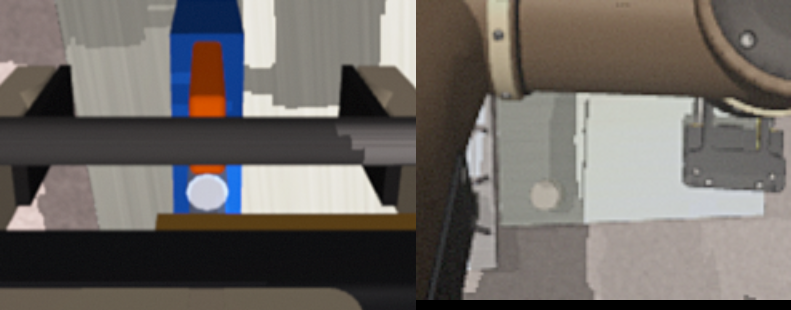

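The wrist crop shows the handle (column 208) centred between the fingers (72–342). In the top view the arm hides the lane. I'll close the gripper.

Request:
send_rows --plan '[[[0, 0, 0, 0, 0, 0], [0, 0, 0, 0, 0, 0], [0, 0, 0, 0, 0, 0], [0, 0, 0, 0, 0, 0], [0, 0, 0, 0, 0, 0], [0, 0, 0, 0, 0, 0], [0, 0, 0, 0, 0, 0], [0, 0, 0, 0, 0, 0]]]' --fingers 0

```text
clock: 2.72
tool_pos: [0.4818, -0.2079, 0.1163]
orientation: [180.0, 0.0, -93.3]
force: [-0.5, 0.0, -0.5]
opening: 0.0399
gripper_force: 0.0
```

Request:
send_rows --plan '[[[0, 0, 0, 0, 0, 0], [0, 0, 0, 0, 0, 0], [0, 0, 0, 0, 0, 0], [0, 0, 0, 0, 0, 0], [0, 0, 0, 0, 0, 0], [0, 0, 0, 0, 0, 0], [0, 0, 0, 0, 0, 0], [0, 0, 0, 0, 0, 0]]]'

```text
clock: 3.38
tool_pos: [0.4818, -0.2079, 0.1163]
orientation: [180.0, 0.0, -93.3]
force: [0.3, 0.3, 0.2]
opening: 0.0098
gripper_force: 30.0
```

Converted, 0.48 cm / 100 = 0.0048, -0.15 cm / 100 = -0.0015, -4.5 degrees / 90 = -0.05.

Request:
send_rows --plan '[[[0.001, 0, -0.0004, 0, -0.01, 0], [0.002, 0, -0.0007, 0, -0.02, 0], [0.003, 0, -0.001, 0, -0.03, 0], [0.0039, 0, -0.0013, 0, -0.04, 0], [0.0048, 0, -0.0015, 0, -0.05, 0], [0.0048, 0, -0.0015, 0, -0.05, 0]]]'

```text
clock: 3.88
tool_pos: [0.4814, -0.2131, 0.1176]
orientation: [180.0, 4.6, -93.4]
force: [-0.4, -0.4, -3.0]
opening: 0.0097
gripper_force: 30.0
```

```bash
cat >> h.py <<'E'
# rack model: grip at GRIP point fixed in tool; rack pose target -> tcp pose.  tool x=-rack x, z down
# rack in tool frame: rotation Ry-type diag(-1,1,-1); heel at (0.014,0,0.061)
HEEL=np.array([.014,0,.061]); NOSE=np.array([-.151,0,.061])
LANE=92.6
def rack():
    o=ctrl.get_obs(); T=R.from_euler('xyz',o['orientation'],degrees=True)
    f=lambda p:(o['tool_pos']+T.apply(p))
    x=-T.as_matrix()[:,0]
    print('nose',f(NOSE).round(4),'heel',f(HEEL).round(4),'yaw',round(np.degrees(np.arctan2(x[1],x[0])),2),'pitch',round(np.degrees(np.arcsin(x[2])),2),'F',o['force'].round(1),'M',o['moment'].round(2),'t',o['clock'])
def plan(heel,yaw,pitch):
    "tool row to bring rack heel to point with yaw/pitch(nose up) deg"
    Rr=R.from_euler('ZY',[yaw,-pitch],degrees=True)*R.from_matrix(np.diag([-1,1,-1.]))
    p=np.array(heel)-Rr.apply(HEEL)
    o=ctrl.get_obs(); T=R.from_euler('xyz',o['orientation'],degrees=True)
    print('row',(T.inv().apply(p-o['tool_pos'])*100).round(2),(T.inv()*Rr).as_rotvec(degrees=True).round(2))
def lane(y): return .4605-.0455*(y-.0372)
E
python3 - <<'E'
from h import *
rack()
y=-.222; plan([lane(y),y,.0555],92.6,4.5)
y=-.16; plan([lane(y),y,.0555],92.6,4.5)
E
```

```text
nose [ 0.4906 -0.058   0.0688] heel [ 0.4809 -0.2222  0.0556] yaw 86.6 pitch 4.56 F [-0.4 -0.4 -3. ] M [-0.62  0.12 -0.03] t 3.8833
row [0.04 0.96 0.01] [-0.44  0.06 -5.98]
row [-6.12  1.6   0.5 ] [-0.44  0.06 -5.98]
```

Converted, -4 cm / 100 = -0.04, 1.4 cm / 100 = 0.014, -6 degrees / 90 = -0.0667.

Request:
send_rows --plan '[[[-0.003, 0.003, 0.0003, -0.0011, 0, -0.0133], [-0.01, 0.006, 0.0008, -0.0022, 0, -0.0267], [-0.017, 0.009, 0.0013, -0.0033, 0, -0.04], [-0.025, 0.011, 0.002, -0.0044, 0, -0.0533], [-0.033, 0.013, 0.0027, -0.0044, 0, -0.0667], [-0.04, 0.014, 0.0033, -0.0044, 0, -0.0667], [-0.04, 0.014, 0.0033, -0.0044, 0, -0.0667], [-0.04, 0.014, 0.0033, -0.0044, 0, -0.0667]]]'

```text
clock: 4.55
tool_pos: [0.4701, -0.1711, 0.118]
orientation: [-179.9, 4.5, -87.3]
force: [-0.3, 0.2, -3.6]
opening: 0.0096
gripper_force: 30.0
```

```bash
python3 - <<'E'
from h import *
rack()
y=-.18; plan([lane(y),y,.0555],92.6,4.5)
s=snap('side','s3');t=snap('top','t3')
a=cv2.resize(s['img'][160:310,170:320],(600,600),interpolation=cv2.INTER_CUBIC)
b=cv2.resize(t['img'][150:300,105:305],(200,150))
b=cv2.copyMakeBorder(b,0,450,0,0,cv2.BORDER_CONSTANT)
cv2.imwrite('pics/m3.png',np.hstack([a,b])[:,:,::-1])
E
```

```text
nose [ 0.4628 -0.016   0.069 ] heel [ 0.4707 -0.1803  0.056 ] yaw 92.75 pitch 4.49 F [-0.3  0.2 -3.6] M [-0.46  0.08 -0.02] t 4.55
row [-0.02  0.02  0.06] [-0.09 -0.01  0.15]
```

View pics/m3.png

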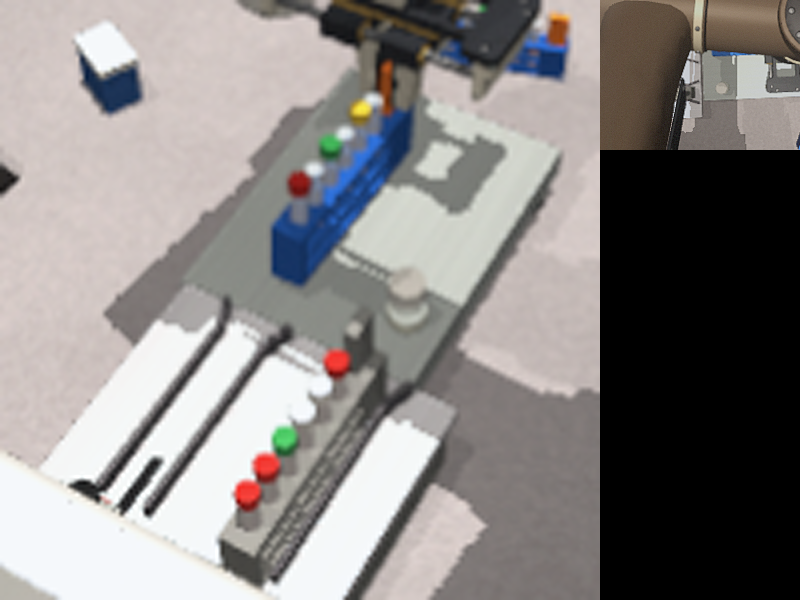

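The side view shows the rack gripped with its nose up. The nose's lower edge runs from (272,267) to (301,284). The rail bends are at about (222,322) and (263,350), and the rail ends at (103,487) and (150,512). Next I'll compare the nose with the lane within this one camera.

```bash
python3 - <<'E'
from h import *
s=load('s3'); c=lambda x,y:((x+.5)/4-.5+170,(y+.5)/4-.5+160)
n=[atz(s,c(*p),.069) for p in [(272,267),(301,284)]]
r=[atz(s,c(*p),.0745) for p in [(222,322),(263,350),(103,487),(150,512),(227,299),(288,328)]]
print(np.round(n,4)); print(np.round(r,4))
print('deck edge',atz(s,c(185,285),.0605).round(4),atz(s,c(455,410),.0605).round(4))
n0=(n[0]+n[1])/2; b=(r[0]+r[1])/2; e=(r[2]+r[3])/2
d=e-b; d/=np.linalg.norm(d[:2]); print('lane yaw',np.degrees(np.arctan2(d[1],d[0])),'nose lateral offset',np.cross(d[:2],(n0-b)[:2]), 'mouth', np.cross(d[:2],((r[4]+r[5])/2-b)[:2]))
E
```

```text
[[ 0.4746 -0.0195  0.069 ]
 [ 0.4485 -0.0179  0.069 ]]
[[0.4743 0.0417 0.0745]
 [0.4369 0.0458 0.0745]
 [0.4638 0.1874 0.0745]
 [0.4274 0.1855 0.0745]
 [0.4828 0.0238 0.0745]
 [0.4326 0.0216 0.0745]]
deck edge [0.5226 0.0218 0.0605] [0.3059 0.0102 0.0605]
lane yaw 94.0019673208459 nose lateral offset -0.0015346885430431141 mouth -0.0006477797224664307<stdin>:8: DeprecationWarning: Arrays of 2-dimensional vectors are deprecated. Use arrays of 3-dimensional vectors instead. (deprecated in NumPy 2.0)
```

```bash
python3 - <<'E'
from h import *
for y in (-.155,-.130): plan([lane(y)-.001,y,.0555],92.8,4.5)
E
```

```text
row [-2.59  0.12  0.25] [-0.1  -0.01 -0.1 ]
row [-5.08  0.11  0.44] [-0.1  -0.01 -0.1 ]
```

Request:
send_rows --plan '[[[-0.0035, 0.0003, 0.0003, 0, 0, 0], [-0.007, 0.0005, 0.0006, 0, 0, 0], [-0.0105, 0.0008, 0.0009, 0, 0, 0], [-0.014, 0.001, 0.0011, 0, 0, 0], [-0.0175, 0.001, 0.0014, 0, 0, 0], [-0.021, 0.001, 0.0017, 0, 0, 0], [-0.0245, 0.001, 0.002, 0, 0, 0], [-0.028, 0.001, 0.0023, 0, 0, 0]]]'

```text
clock: 5.32
tool_pos: [0.4676, -0.1434, 0.1176]
orientation: [-179.9, 4.5, -87.3]
force: [0.2, -0.3, -3.4]
opening: 0.0099
gripper_force: 30.0
```

Converted, -2.1 cm / 100 = -0.021, -1.8 cm / 100 = -0.018.

Request:
send_rows --plan '[[[-0.003, 0, 0.0002, 0, 0, 0], [-0.006, 0, 0.0005, 0, 0, 0], [-0.009, 0, 0.0007, 0, 0, 0], [-0.012, 0, 0.001, 0, 0, 0], [-0.015, 0, 0.0012, 0, 0, 0], [-0.018, 0, 0.0014, 0, 0, 0], [-0.021, 0, 0.0017, 0, 0, 0], [-0.021, 0, 0.0017, 0, 0, 0]]]'

```text
clock: 5.98
tool_pos: [0.4666, -0.1223, 0.1176]
orientation: [-179.9, 4.5, -87.3]
force: [-0.2, 0.2, -2.6]
opening: 0.0097
gripper_force: 30.0
```

```bash
python3 - <<'E'
from h import *
rack()
s=snap('side','s4')
a=cv2.resize(s['img'][200:300,180:300],(720,600),interpolation=cv2.INTER_CUBIC)
cv2.imwrite('pics/m4.png',a[:,:,::-1])
E
```

```text
nose [0.4594 0.0328 0.0686] heel [ 0.4671 -0.1315  0.0557] yaw 92.69 pitch 4.5 F [-0.2  0.2 -2.6] M [-0.42  0.11 -0.04] t 5.9833
```

View pics/m4.png

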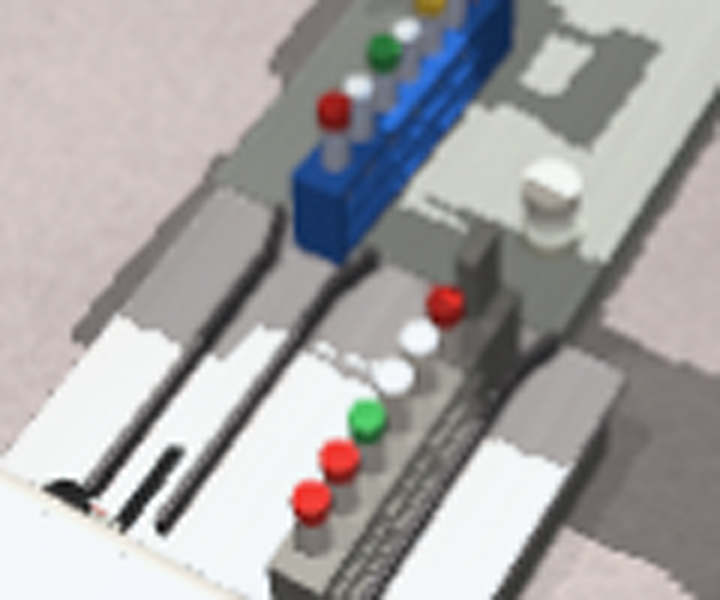

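The nose is now over the deck inside the flared mouth, with its lower edge from (297,237) to (341,260). The rail lines run (95,485)→(262,255) and (165,525)→(332,290).

```bash
python3 - <<'E' 2>/dev/null
from h import *
s=load('s4'); c=lambda x,y:((x+.5)/6-.5+180,(y+.5)/6-.5+200)
n=[atz(s,c(*p),.0686) for p in [(297,237),(341,260)]]
r=[atz(s,c(*p),.0745) for p in [(262,255),(332,290),(95,485),(165,525),(281,212),(373,255)]]
print(np.round(n,4)); print(np.round(r,4))
n0=(n[0]+n[1])/2; b=(r[0]+r[1])/2; e=(r[2]+r[3])/2
d=e-b; d/=np.linalg.norm(d[:2]); print('lane yaw',np.degrees(np.arctan2(d[1],d[0])),'nose lat',np.cross(d[:2],(n0-b)[:2]),'mouth',np.cross(d[:2],((r[4]+r[5])/2-b)[:2]))
nn=[atz(s,c(*p),.1186) for p in [(297,172),(347,192)]]; print(np.round(nn,4))
E
```

```text
[[0.4698 0.0297 0.0686]
 [0.445  0.0296 0.0686]]
[[0.4749 0.0498 0.0745]
 [0.4365 0.0486 0.0745]
 [0.4655 0.1852 0.0745]
 [0.4285 0.1843 0.0745]
 [0.4816 0.0252 0.0745]
 [0.4315 0.0227 0.0745]]
lane yaw 93.6810960433973 nose lat -0.000486597237190405 mouth 0.0007395979143809342
[[0.4668 0.0278 0.1186]
 [0.4414 0.0252 0.1186]]
```

Converted, -0.19 cm / 100 = -0.0019, 0.05 cm / 100 = 0.0005, 1.8 degrees / 90 = 0.02.

Request:
send_rows --plan '[[[-0.0003, 0, 0.0001, 0, 0.0033, 0], [-0.0006, 0, 0.0002, 0, 0.0067, 0], [-0.001, 0, 0.0003, 0, 0.01, 0], [-0.0013, 0, 0.0004, 0, 0.0133, 0], [-0.0016, 0, 0.0005, 0, 0.0167, 0], [-0.0019, 0, 0.0005, 0, 0.02, 0], [-0.0019, 0, 0.0005, 0, 0.02, 0]]]'

```text
clock: 6.62
tool_pos: [0.4665, -0.1207, 0.1172]
orientation: [-179.9, 2.7, -87.3]
force: [-0.2, 0.4, -3.1]
opening: 0.0102
gripper_force: 30.0
```

```bash
python3 -c "
from h import *
rack()"
```

```text
nose [0.4594 0.0328 0.0633] heel [ 0.4671 -0.1318  0.0556] yaw 92.69 pitch 2.67 F [-0.2  0.4 -3.1] M [-0.27  0.1  -0.01] t 6.6167
```

Converted, -0.05 cm / 100 = -0.0005, -0.01 cm / 100 = -0.0001, 0.5 degrees / 90 = 0.0056.

Request:
send_rows --plan '[[[-0.0001, 0, 0, 0, 0.0011, 0], [-0.0002, 0, 0.0001, 0, 0.0022, 0], [-0.0003, 0, 0.0001, 0, 0.0033, 0], [-0.0004, 0, 0.0001, 0, 0.0044, 0], [-0.0005, 0, 0.0001, 0, 0.0056, 0], [-0.0005, 0, 0.0001, 0, 0.0056, 0], [-0.0005, 0, 0.0001, 0, 0.0056, 0]]]'

```text
clock: 7.2
tool_pos: [0.4668, -0.1205, 0.1175]
orientation: [-179.9, 2.2, -87.3]
force: [-0.4, -2.1, 1.9]
opening: 0.0099
gripper_force: 30.0
```

Converted, -0.03 cm / 100 = -0.0003, -0.02 cm / 100 = -0.0002, 0.3 degrees / 90 = 0.0033.

Request:
send_rows --plan '[[[-0.0001, 0, 0, 0, 0.0011, 0], [-0.0002, 0, 0.0001, 0, 0.0022, 0], [-0.0003, 0, 0.0001, 0, 0.0033, 0], [-0.0003, 0, 0.0001, 0, 0.0033, 0], [-0.0003, 0, 0.0001, 0, 0.0033, 0], [-0.0003, 0, 0.0001, 0, 0.0033, 0]]]'

```text
clock: 7.7
tool_pos: [0.4667, -0.1201, 0.1172]
orientation: [-179.9, 1.9, -87.3]
force: [-0.2, -4.1, 3.8]
opening: 0.0099
gripper_force: 30.0
```

```bash
python3 -c "
from h import *
rack()"
```

```text
nose [0.4597 0.0327 0.0612] heel [ 0.4674 -0.1321  0.0558] yaw 92.67 pitch 1.89 F [-0.2 -4.1  3.8] M [-1.01  0.13 -0.01] t 7.7
```

Request:
send_rows --plan '[[[0, 0, 0, 0, 0, 0], [0, 0, 0, 0, 0, 0], [0, 0, 0, 0, 0, 0], [0, 0, 0, 0, 0, 0], [0, 0, 0, 0, 0, 0], [0, 0, 0, 0, 0, 0]]]' --fingers 0.3

```text
clock: 8.2
tool_pos: [0.4665, -0.1199, 0.1169]
orientation: [-179.9, 1.9, -87.3]
force: [0.3, -0.4, -0.0]
opening: 0.0259
gripper_force: 0.0
```

```bash
python3 -c "
from h import *
rack()"
```

```text
nose [0.4594 0.0328 0.061 ] heel [ 0.4671 -0.1319  0.0555] yaw 92.67 pitch 1.9 F [ 0.3 -0.4 -0. ] M [-0.08  0.12  0.02] t 8.2
```

Request:
send_rows --plan '[[[0, 0, 0, 0, 0, 0], [0, 0, 0, 0, 0, 0], [0, 0, 0, 0, 0, 0], [0, 0, 0, 0, 0, 0], [0, 0, 0, 0, 0, 0], [0, 0, 0, 0, 0, 0], [0, 0, 0, 0, 0, 0], [0, 0, 0, 0, 0, 0]]]' --fingers 0

```text
clock: 8.87
tool_pos: [0.4665, -0.12, 0.117]
orientation: [-179.9, 1.9, -87.3]
force: [0.8, 0.3, 0.3]
opening: 0.0097
gripper_force: 30.0
```

```bash
python3 - <<'E'
from h import *
rack()
s=snap('side','s5')
a=cv2.resize(s['img'][190:270,200:300],(750,600),interpolation=cv2.INTER_CUBIC)
cv2.imwrite('pics/m5.png',a[:,:,::-1])
E
```

```text
nose [0.4595 0.0327 0.0611] heel [ 0.4671 -0.132   0.0556] yaw 92.67 pitch 1.9 F [0.8 0.3 0.3] M [-0.02  0.16 -0.  ] t 8.8667
```

View pics/m5.png

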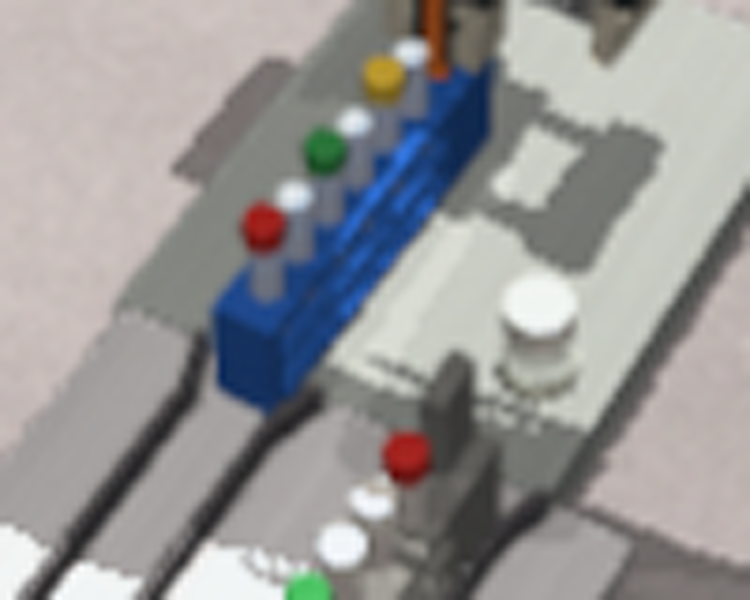

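The rack bridges the step: the nose rests on the deck between the mouth rails, with its lower corners at (222,382) and (270,410), and the heel is on the shelf. I'll advance while watching the forces.

Converted, -1.5 cm / 100 = -0.015, -1.25 cm / 100 = -0.0125.

Request:
send_rows --plan '[[[-0.0025, 0, 0.0001, 0, 0, 0], [-0.005, 0, 0.0002, 0, 0, 0], [-0.0075, 0, 0.0002, 0, 0, 0], [-0.01, 0, 0.0003, 0, 0, 0], [-0.0125, 0, 0.0004, 0, 0, 0], [-0.015, 0, 0.0005, 0, 0, 0], [-0.015, 0, 0.0005, 0, 0, 0]]]'

```text
clock: 9.5
tool_pos: [0.4661, -0.1046, 0.1173]
orientation: [-179.9, 1.9, -87.3]
force: [0.5, -1.8, 3.2]
opening: 0.01
gripper_force: 30.0
```

Converted, -1 cm / 100 = -0.01, 0.01 cm / 100 = 0.0001.

Request:
send_rows --plan '[[[-0.0025, 0, 0.0001, 0, 0, 0], [-0.005, 0, 0.0002, 0, 0, 0], [-0.0075, 0, 0.0002, 0, 0, 0], [-0.01, 0, 0.0003, 0, 0, 0], [-0.01, 0, 0.0003, 0, 0, 0]]]'

```text
clock: 9.92
tool_pos: [0.4658, -0.0948, 0.1175]
orientation: [-179.9, 1.9, -87.3]
force: [0.0, -3.1, 4.8]
opening: 0.0096
gripper_force: 30.0
```

```bash
python3 -c "
from h import *
rack()"
```

```text
nose [0.4588 0.0579 0.0615] heel [ 0.4665 -0.1068  0.0561] yaw 92.68 pitch 1.88 F [ 0.  -3.1  4.8] M [-0.76 -0.02 -0.  ] t 9.9167
```

Converted, -2.1 cm / 100 = -0.021, -0.02 cm / 100 = -0.0002.

Request:
send_rows --plan '[[[-0.003, 0, -0.0002, 0, 0, 0], [-0.006, 0, -0.0002, 0, 0, 0], [-0.009, 0, -0.0002, 0, 0, 0], [-0.012, 0, -0.0001, 0, 0, 0], [-0.015, 0, 0, 0, 0, 0], [-0.018, 0, 0.0001, 0, 0, 0], [-0.021, 0, 0.0002, 0, 0, 0], [-0.021, 0, 0.0002, 0, 0, 0]]]'

```text
clock: 10.58
tool_pos: [0.4652, -0.074, 0.1184]
orientation: [-179.8, 1.9, -87.3]
force: [1.6, -5.5, 7.3]
opening: 0.0098
gripper_force: 30.0
```

```bash
python3 -c "
from h import *
rack()"
```

```text
nose [0.4581 0.0787 0.0624] heel [ 0.4659 -0.086   0.057 ] yaw 92.71 pitch 1.86 F [ 1.6 -5.5  7.3] M [-1.43 -0.03  0.  ] t 10.5833
```

```bash
python3 -c "
from h import *
plan([.4659,-.086,.0595],92.75,1.5)
plan([.4659,-.086,.0625],92.75,0.3)"
```

```text
row [-0.05 -0.02 -0.24] [-0.17  0.36 -0.05]
row [-0.18 -0.02 -0.51] [-0.17  1.56 -0.05]
```

Converted, -0.56 cm / 100 = -0.0056, -0.17 cm / 100 = -0.0017, 1.5 degrees / 90 = 0.0167.

Request:
send_rows --plan '[[[-0.0002, 0, -0.001, 0, 0, 0], [-0.0003, 0, -0.002, -0.0011, 0.0022, 0], [-0.0006, 0, -0.003, -0.0011, 0.0056, 0], [-0.001, 0, -0.004, -0.0011, 0.0089, 0], [-0.0014, 0, -0.005, -0.0011, 0.0133, 0], [-0.0017, 0, -0.0056, -0.0011, 0.0167, 0], [-0.0017, 0, -0.0056, -0.0011, 0.0167, 0], [-0.0017, 0, -0.0056, -0.0011, 0.0167, 0]]]'

```text
clock: 11.25
tool_pos: [0.464, -0.0724, 0.1231]
orientation: [179.9, 0.4, -87.3]
force: [-0.5, -0.2, -2.4]
opening: 0.0098
gripper_force: 30.0
```

```bash
python3 -c "
from h import *
rack()"
```

```text
nose [0.4569 0.0789 0.0631] heel [ 0.4646 -0.0859  0.062 ] yaw 92.69 pitch 0.4 F [-0.5 -0.2 -2.4] M [-0.23  0.1  -0.01] t 11.25
```

Converted, -3 cm / 100 = -0.03, -2.4 cm / 100 = -0.024.

Request:
send_rows --plan '[[[-0.004, 0, 0, 0, 0, 0], [-0.008, 0, 0, 0, 0, 0], [-0.012, 0, 0, 0, 0, 0], [-0.016, 0, 0, 0, 0, 0], [-0.02, 0, 0, 0, 0, 0], [-0.024, 0, 0, 0, 0, 0], [-0.028, 0, 0.0001, 0, 0, 0], [-0.03, 0, 0.0001, 0, 0, 0]]]'

```text
clock: 11.92
tool_pos: [0.4629, -0.042, 0.1234]
orientation: [180.0, 0.4, -87.3]
force: [0.3, -0.1, -2.7]
opening: 0.0098
gripper_force: 30.0
```

```bash
python3 -c "
from h import *
rack()"
```

```text
nose [0.4558 0.1092 0.0634] heel [ 0.4636 -0.0556  0.0623] yaw 92.69 pitch 0.4 F [ 0.3 -0.1 -2.7] M [-0.11  0.04  0.02] t 11.9167
```

Converted, -3 cm / 100 = -0.03, 0.04 cm / 100 = 0.0004.

Request:
send_rows --plan '[[[-0.004, 0, 0.0002, 0, 0, 0], [-0.008, 0, 0.0003, 0, 0, 0], [-0.012, 0, 0.0004, 0, 0, 0], [-0.016, 0, 0.0004, 0, 0, 0], [-0.02, 0, 0.0005, 0, 0, 0], [-0.024, 0, 0.0005, 0, 0, 0], [-0.028, 0, 0.0005, 0, 0, 0], [-0.03, 0, 0.0005, 0, 0, 0]]]'

```text
clock: 12.58
tool_pos: [0.4615, -0.0121, 0.1231]
orientation: [180.0, 0.4, -87.3]
force: [-0.3, 0.5, -2.9]
opening: 0.0097
gripper_force: 30.0
```

Converted, -3 cm / 100 = -0.03, -2.8 cm / 100 = -0.028.

Request:
send_rows --plan '[[[-0.004, 0, 0, 0, 0, 0], [-0.008, 0, 0, 0, 0, 0], [-0.012, 0, 0.0001, 0, 0, 0], [-0.016, 0, 0.0001, 0, 0, 0], [-0.02, 0, 0.0001, 0, 0, 0], [-0.024, 0, 0.0002, 0, 0, 0], [-0.028, 0, 0.0002, 0, 0, 0], [-0.03, 0, 0.0002, 0, 0, 0]]]'

```text
clock: 13.25
tool_pos: [0.4602, 0.0178, 0.1232]
orientation: [180.0, 0.4, -87.3]
force: [0.4, -1.0, -1.4]
opening: 0.01
gripper_force: 30.0
```

```bash
python3 -c "
from h import *
rack()"
```

```text
nose [0.4531 0.169  0.0632] heel [0.4609 0.0042 0.0621] yaw 92.69 pitch 0.39 F [ 0.4 -1.  -1.4] M [-0.59  0.09  0.03] t 13.25
```

Converted, -1.6 cm / 100 = -0.016, -1.4 cm / 100 = -0.014.

Request:
send_rows --plan '[[[-0.0025, 0, 0, 0, 0, 0], [-0.005, 0, 0, 0, 0, 0], [-0.0075, 0, 0, 0, 0, 0], [-0.01, 0, 0, 0, 0, 0], [-0.012, 0, 0, 0, 0, 0], [-0.014, 0, 0, 0, 0, 0], [-0.016, 0, 0.0001, 0, 0, 0], [-0.016, 0, 0.0001, 0, 0, 0]]]'

```text
clock: 13.92
tool_pos: [0.4596, 0.0336, 0.1233]
orientation: [180.0, 0.4, -87.3]
force: [0.9, -1.5, 3.7]
opening: 0.01
gripper_force: 30.0
```

```bash
python3 - <<'E'
from h import *
rack()
s=snap('side','s6');t=snap('top','t6')
a=cv2.resize(s['img'][190:300,190:300],(600,600),interpolation=cv2.INTER_CUBIC)
cv2.imwrite('pics/m6.png',a[:,:,::-1])
E
```

```text
nose [0.4525 0.1849 0.0633] heel [0.4602 0.0201 0.0622] yaw 92.68 pitch 0.4 F [ 0.9 -1.5  3.7] M [-0.98  0.24  0.03] t 13.9167
```

View pics/m6.png

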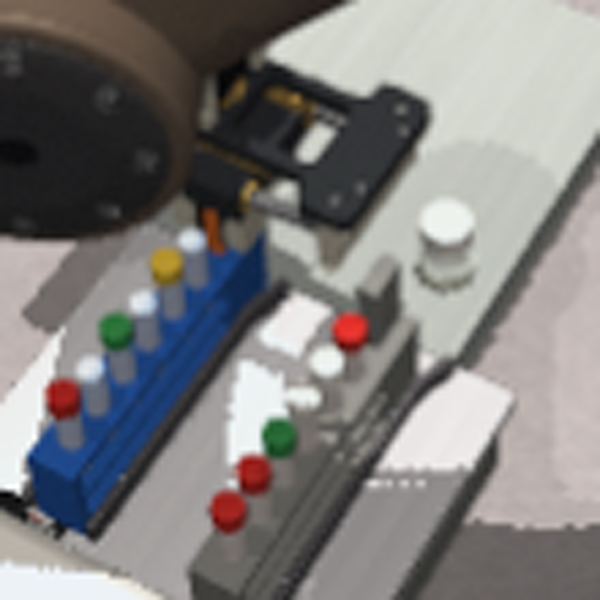

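The side view shows the rack in the lane between the rails, with the nose near the stop. The force and moment suggest the nose is bearing slightly harder than the heel, so I'll ease the heel down.

Converted, 0.05 cm / 100 = 0.0005, 0.03 cm / 100 = 0.0003, -0.3 degrees / 90 = -0.0033.

Request:
send_rows --plan '[[[0.0001, 0, 0.0001, 0, -0.0011, 0], [0.0002, 0, 0.0003, 0, -0.0022, 0], [0.0003, 0, 0.0005, 0, -0.0033, 0], [0.0003, 0, 0.0005, 0, -0.0033, 0], [0.0003, 0, 0.0005, 0, -0.0033, 0]]]'

```text
clock: 14.43
tool_pos: [0.4597, 0.0332, 0.1233]
orientation: [-180.0, 0.7, -87.3]
force: [-2.8, -0.9, 10.3]
opening: 0.0098
gripper_force: 30.0
```

```bash
python3 -c "
from h import *
rack()"
```

```text
nose [0.4527 0.1848 0.0642] heel [0.4603 0.02   0.0621] yaw 92.67 pitch 0.72 F [-2.8 -0.9 10.3] M [-0.53  1.4  -0.01] t 14.4333
```

Converted, -0.06 cm / 100 = -0.0006, -0.03 cm / 100 = -0.0003.

Request:
send_rows --plan '[[[0, 0, -0.0003, 0, 0, 0], [0, 0, -0.0006, 0, 0, 0], [0, 0, -0.0006, 0, 0, 0]]]'

```text
clock: 14.68
tool_pos: [0.4596, 0.0332, 0.1233]
orientation: [-180.0, 0.7, -87.3]
force: [-0.4, -0.7, 5.2]
opening: 0.0098
gripper_force: 30.0
```

```bash
python3 -c "
from h import *
rack()"
```

```text
nose [0.4525 0.1848 0.0642] heel [0.4602 0.02   0.0622] yaw 92.66 pitch 0.72 F [-0.4 -0.7  5.2] M [-0.55  0.42 -0.04] t 14.6833
```

Converted, -0.03 cm / 100 = -0.0003.

Request:
send_rows --plan '[[[0, 0, -0.0003, 0, 0, 0], [0, 0, -0.0003, 0, 0, 0], [0, 0, -0.0003, 0, 0, 0]]]'

```text
clock: 14.93
tool_pos: [0.4595, 0.0332, 0.1234]
orientation: [180.0, 0.7, -87.3]
force: [1.0, 0.4, 1.1]
opening: 0.01
gripper_force: 30.0
```

```bash
python3 -c "
from h import *
rack()"
```

```text
nose [0.4524 0.1847 0.0642] heel [0.4601 0.0199 0.0622] yaw 92.67 pitch 0.71 F [1.  0.4 1.1] M [-0.37 -0.09 -0.06] t 14.9333
```

Converted, -0.7 cm / 100 = -0.007, 0.01 cm / 100 = 0.0001.

Request:
send_rows --plan '[[[-0.001, 0, 0, 0, 0, 0], [-0.002, 0, 0, 0, 0, 0], [-0.003, 0, 0, 0, 0, 0], [-0.004, 0, 0, 0, 0, 0], [-0.005, 0, 0.0001, 0, 0, 0], [-0.006, 0, 0.0001, 0, 0, 0], [-0.007, 0, 0.0001, 0, 0, 0], [-0.007, 0, 0.0001, 0, 0, 0]]]'

```text
clock: 15.6
tool_pos: [0.4589, 0.0402, 0.1234]
orientation: [180.0, 0.7, -87.3]
force: [0.2, -1.5, 1.8]
opening: 0.0097
gripper_force: 30.0
```

```bash
python3 -c "
from h import *
rack()"
```

```text
nose [0.4518 0.1918 0.0642] heel [0.4595 0.027  0.0622] yaw 92.67 pitch 0.7 F [ 0.2 -1.5  1.8] M [-0.96  0.24  0.01] t 15.6
```

Converted, -0.3 cm / 100 = -0.003, -0.2 cm / 100 = -0.002.

Request:
send_rows --plan '[[[-0.001, 0, 0, 0, 0, 0], [-0.002, 0, 0, 0, 0, 0], [-0.003, 0, 0, 0, 0, 0], [-0.003, 0, 0, 0, 0, 0]]]'

```text
clock: 15.93
tool_pos: [0.4589, 0.0433, 0.1234]
orientation: [180.0, 0.7, -87.3]
force: [0.1, -1.4, 0.3]
opening: 0.0101
gripper_force: 30.0
```

Converted, -0.3 cm / 100 = -0.003, -0.2 cm / 100 = -0.002.

Request:
send_rows --plan '[[[-0.001, 0, 0, 0, 0, 0], [-0.002, 0, 0, 0, 0, 0], [-0.003, 0, 0, 0, 0, 0], [-0.003, 0, 0, 0, 0, 0]]]'

```text
clock: 16.27
tool_pos: [0.4587, 0.0462, 0.1234]
orientation: [180.0, 0.7, -87.3]
force: [-0.4, -0.4, -0.4]
opening: 0.01
gripper_force: 30.0
```

Converted, -0.2 cm / 100 = -0.002, -0.1 cm / 100 = -0.001.

Request:
send_rows --plan '[[[-0.001, 0, 0, 0, 0, 0], [-0.002, 0, 0, 0, 0, 0], [-0.002, 0, 0, 0, 0, 0]]]'

```text
clock: 16.52
tool_pos: [0.4586, 0.0482, 0.1234]
orientation: [180.0, 0.7, -87.3]
force: [0.5, -0.6, -1.3]
opening: 0.0101
gripper_force: 30.0
```

Converted, -0.15 cm / 100 = -0.0015, -0.1 cm / 100 = -0.001.

Request:
send_rows --plan '[[[-0.001, 0, 0, 0, 0, 0], [-0.0015, 0, 0, 0, 0, 0], [-0.0015, 0, 0, 0, 0, 0]]]'

```text
clock: 16.77
tool_pos: [0.4585, 0.0496, 0.1235]
orientation: [180.0, 0.7, -87.3]
force: [-0.1, -0.7, -2.5]
opening: 0.0098
gripper_force: 30.0
```

Converted, -0.2 cm / 100 = -0.002, 0.02 cm / 100 = 0.0002.

Request:
send_rows --plan '[[[-0.001, 0, 0.0001, 0, 0, 0], [-0.002, 0, 0.0002, 0, 0, 0], [-0.002, 0, 0.0003, 0, 0, 0]]]'

```text
clock: 17.02
tool_pos: [0.4586, 0.0516, 0.1234]
orientation: [180.0, 0.7, -87.3]
force: [-0.9, 0.0, 0.5]
opening: 0.0097
gripper_force: 30.0
```

```bash
python3 -c "
from h import *
rack()"
```

```text
nose [0.4515 0.2032 0.0642] heel [0.4592 0.0383 0.0622] yaw 92.67 pitch 0.69 F [-0.9  0.   0.5] M [-0.46  0.42  0.01] t 17.0167
```

Converted, -0.2 cm / 100 = -0.002, -0.1 cm / 100 = -0.001.

Request:
send_rows --plan '[[[-0.001, 0, 0, 0, 0, 0], [-0.002, 0, 0, 0, 0, 0], [-0.002, 0, 0, 0, 0, 0]]]'

```text
clock: 17.27
tool_pos: [0.4585, 0.0534, 0.1234]
orientation: [180.0, 0.7, -87.3]
force: [0.9, -3.8, 0.0]
opening: 0.0099
gripper_force: 30.0
```

Converted, -0.1 cm / 100 = -0.001.

Request:
send_rows --plan '[[[-0.001, 0, 0, 0, 0, 0], [-0.001, 0, 0, 0, 0, 0], [-0.001, 0, 0, 0, 0, 0]]]'

```text
clock: 17.52
tool_pos: [0.4582, 0.0534, 0.1234]
orientation: [179.9, 0.6, -87.3]
force: [0.6, -8.5, 0.4]
opening: 0.0097
gripper_force: 30.0
```

Firm contact with the stop: 8.5 N and no further motion. I'll release.

Request:
send_rows --plan '[[[0, 0, 0, 0, 0, 0], [0, 0, 0, 0, 0, 0], [0, 0, 0, 0, 0, 0], [0, 0, 0, 0, 0, 0], [0, 0, 0, 0, 0, 0], [0, 0, 0, 0, 0, 0], [0, 0, 0, 0, 0, 0]]]' --fingers 0.4

```text
clock: 18.1
tool_pos: [0.4584, 0.0546, 0.1233]
orientation: [180.0, 0.7, -87.3]
force: [-0.6, 0.6, 0.2]
opening: 0.035
gripper_force: 0.0
```

```bash
python3 - <<'E'
from h import *
rack()
for n in ('side','top','wrist'): snap(n,n[0]+'7')
# orange handle centre in wrist image relative to fingers
s=load('w7'); h=cv2.cvtColor(s['img'],cv2.COLOR_RGB2HSV)
m=cv2.inRange(h,(5,150,80),(18,255,255)); ys,xs=np.nonzero(m)
for r in range(ys.min(),ys.max()+1,6):
    c=xs[ys==r]; print(r,len(c),c.mean().round(1) if len(c) else '')
E
```

```text
nose [0.4513 0.2062 0.0642] heel [0.459  0.0414 0.0622] yaw 92.67 pitch 0.71 F [-0.6  0.6  0.2] M [-0.01  0.12  0.03] t 18.1
214 11 259.0
220 17 259.0
226 18 259.5
232 19 259.0
238 20 259.5
244 20 259.5
250 22 259.5
256 31 261.8
262 33 256.8
268 11 265.8
274 8 258.6
280 7 246.9
286 3 231.0
292 9 267.9
298 7 294.1
304 12 258.5
310 0 
316 0 
322 131 405.4
328 361 295.4
```

Converted, -15 cm / 100 = -0.15, -14 cm / 100 = -0.14.

Request:
send_rows --plan '[[[0, 0, -0.005, 0, 0, 0], [0, 0, -0.015, 0, 0, 0], [0, 0, -0.03, 0, 0, 0], [0, 0, -0.055, 0, 0, 0], [0, 0, -0.08, 0, 0, 0], [0, 0, -0.11, 0, 0, 0], [0, 0, -0.14, 0, 0, 0], [0, 0, -0.15, 0, 0, 0]]]'

```text
clock: 18.92
tool_pos: [0.4602, 0.0529, 0.2783]
orientation: [-179.7, 0.8, -87.3]
force: [1.1, -0.7, 0.2]
opening: 0.0351
gripper_force: 0.0
```

Converted, 24 cm / 100 = 0.24, 22 cm / 100 = 0.22.

Request:
send_rows --plan '[[[0.03, 0, 0, 0, 0, 0], [0.07, 0, 0, 0, 0, 0], [0.11, 0, 0, 0, 0, 0], [0.15, 0, 0, 0, 0, 0], [0.19, 0, 0, 0, 0, 0], [0.22, 0, 0, 0, 0, 0], [0.24, 0, 0, 0, 0, 0], [0.24, 0, 0, 0, 0, 0]]]'

```text
clock: 19.58
tool_pos: [0.4694, -0.1901, 0.2701]
orientation: [179.9, 0.7, -87.5]
force: [0.3, -0.6, -0.4]
opening: 0.035
gripper_force: 0.0
```

```bash
python3 - <<'E'
from h import *
rack()
for n in ('side','top'):
    s=snap(n,n[0]+'8'); h=cv2.cvtColor(s['img'],cv2.COLOR_RGB2HSV)
    for nm,lo,hi in [('orange',(5,150,80),(18,255,255)),('blue',(105,150,60),(125,255,255)),('red',(0,180,120),(3,255,255))]:
        k,l,st,c=cv2.connectedComponentsWithStats(cv2.inRange(h,lo,hi))
        for i in range(1,k):
            if st[i,4]>4 and (105<c[i,0]<320 and 150<c[i,1]<310): print(n,nm,st[i],c[i].round(1),atz(s,c[i],.15).round(3))
s0,s8=load('s3'),load('s8')
for w,(u,v) in {'grey':(250,270),'jar':(272,235),'box':(197,177)}.items():
    p=s0['img'][v-12:v+12,u-12:u+12]; r=cv2.matchTemplate(s8['img'][v-20:v+20,u-20:u+20],p,cv2.TM_CCOEFF_NORMED); print(w,cv2.minMaxLoc(r)[1::2])
E
```

```text
nose [ 0.4627 -0.0385  0.2108] heel [ 0.4699 -0.2034  0.2089] yaw 92.48 pitch 0.67 F [ 0.3 -0.6 -0.4] M [-0.04  0.08 -0.  ] t 19.5833
side orange [307 164   5   7  27] [309.1 166.9] [ 0.38  -0.267  0.15 ]
side orange [223 226   7  16  84] [226.2 232.9] [0.449 0.062 0.15 ]
side blue [279 165  33  14 208] [294.8 172.2] [ 0.406 -0.225  0.15 ]
side blue [195 178  10  10  63] [199.5 182.1] [ 0.621 -0.045  0.15 ]
side blue [112 180  17  15  69] [119.7 188.3] [0.804 0.096 0.15 ]
side blue [191 237  43  53 566] [213.9 264.3] [0.419 0.155 0.15 ]
side red [251 248   6   5  25] [253.8 249.9] [0.36  0.069 0.15 ]
side red [194 267   5   5  21] [196.  269.2] [0.448 0.189 0.15 ]
side red [234 274   5   5  23] [236. 276.] [0.356 0.153 0.15 ]
side red [229 281   6   5  25] [231.4 282.9] [0.354 0.174 0.15 ]
top orange [184 200   5   3   9] [186.2 201.3] [0.456 0.037 0.15 ]
top blue [158 201  33   9 103] [175.9 206.4] [0.446 0.059 0.15 ]
top red [170 242   5   6  12] [171.3 244.8] [0.364 0.067 0.15 ]
top red [316 302   6   2   7] [318.6 302.6] [ 0.246 -0.244  0.15 ]
grey (0.9961226582527161, (8, 8))
jar (0.8713885545730591, (8, 9))
box (0.993018627166748, (8, 8))
```

Converted, 32 cm / 100 = 0.32, 28 cm / 100 = 0.28.

Request:
send_rows --plan '[[[0.04, 0, 0, 0, 0, 0], [0.08, 0, 0, 0, 0, 0], [0.12, 0, 0, 0, 0, 0], [0.16, 0.005, 0, 0, 0, 0], [0.2, 0.015, 0, 0, 0, 0], [0.24, 0.03, 0, 0, 0, 0], [0.28, 0.045, 0, 0, 0, 0], [0.32, 0.06, 0, 0, 0, 0]]]'

```text
clock: 20.35
tool_pos: [0.4258, -0.5071, 0.2667]
orientation: [180.0, 0.7, -87.2]
force: [0.9, 0.5, 0.3]
opening: 0.0346
gripper_force: 0.0
```

```bash
python3 - <<'E'
from h import *
a=load('t0' if 0 else 'top0')['img']; t=snap('top','t9'); b=t['img']
h=lambda i:cv2.cvtColor(i,cv2.COLOR_RGB2HSV)
for nm,i in (('before',a),('after',b)):
    m=cv2.inRange(h(i),(0,150,100),(4,255,255)); ys,xs=np.nonzero(m[195:215,110:210]); print(nm,'red',sorted(set(zip(xs+110,ys+195))))
for r in (200,203,206): print(r,[tuple(int(v) for v in x) for x in b[r,114:134]])
k,l,st,c=cv2.connectedComponentsWithStats(cv2.inRange(h(b),(105,130,50),(125,255,255)))
for i in range(1,k):
    if st[i,4]>60: print('blue',st[i],c[i].round(1))
m=cv2.inRange(h(b),(5,150,80),(18,255,255)); ys,xs=np.nonzero(m[190:220,150:220]); print('orange',xs.mean()+150,ys.mean()+190, atz(t,(xs.mean()+150,ys.mean()+190),.156))
E
```

```text
before red [(np.int64(122), np.int64(203)), (np.int64(122), np.int64(204)), (np.int64(122), np.int64(205)), (np.int64(123), np.int64(202)), (np.int64(123), np.int64(203)), (np.int64(123), np.int64(204)), (np.int64(123), np.int64(205)), (np.int64(123), np.int64(206)), (np.int64(124), np.int64(203)), (np.int64(124), np.int64(204)), (np.int64(124), np.int64(205))]
after red [(np.int64(116), np.int64(202)), (np.int64(116), np.int64(203)), (np.int64(117), np.int64(201)), (np.int64(117), np.int64(202)), (np.int64(117), np.int64(203)), (np.int64(117), np.int64(204)), (np.int64(117), np.int64(205)), (np.int64(118), np.int64(201)), (np.int64(118), np.int64(202)), (np.int64(118), np.int64(203)), (np.int64(118), np.int64(204)), (np.int64(118), np.int64(205)), (np.int64(119), np.int64(201)), (np.int64(119), np.int64(202)), (np.int64(119), np.int64(203)), (np.int64(119), np.int64(204)), (np.int64(119), np.int64(205)), (np.int64(120), np.int64(200)), (np.int64(120), np.int64(201)), (np.int64(120), np.int64(202)), (np.int64(120), np.int64(203)), (np.int64(120), np.int64(204)), (np.int64(120), np.in
[... 930 characters left out ...]
180, 200), (165, 181, 200), (169, 182, 204), (135, 145, 167)]
206 [(52, 52, 54), (34, 38, 41), (75, 83, 84), (161, 155, 146), (152, 95, 110), (149, 85, 146), (150, 50, 49), (142, 51, 60), (61, 70, 107), (68, 103, 163), (76, 103, 141), (78, 91, 117), (76, 92, 114), (69, 92, 139), (56, 103, 171), (66, 120, 187), (84, 125, 182), (76, 115, 172), (60, 100, 162), (69, 105, 162)]
blue [176  26  51  19 605] [201.9  33.7]
blue [345 177  17  38 228] [352.4 195.1]
blue [ 81 191   3  86 168] [ 81.8 235.3]
blue [158 196  33   5  71] [174.3 197.1]
blue [119 200  72  11 309] [155.2 206.9]
blue [302 282  13  18 113] [307.7 289.6]
orange 181.47058823529412 200.8235294117647 [0.45713559 0.04589571 0.156     ]
```

```bash
python3 - <<'E'
from h import *
t=load('t9')
for uv,z in [((119.3,203.1),.1495),((118.4,200),.1105),((118.4,204),.1065)]: print(atz(t,uv,z).round(4))
print('stop face top before',atz(load('top0'),((50.5)/3.6-.5+105,204),.1065).round(4),'bottom',atz(load('top0'),((77.5)/3.6-.5+105,204),.0605).round(4))
E
```

```text
[0.452  0.1838 0.1495]
[0.4613 0.2018 0.1105]
[0.4524 0.203  0.1065]
stop face top before [0.4524 0.2027 0.1065] bottom [0.4551 0.2028 0.0605]
```

```bash
python3 -c "
from plant import ctrl
print(ctrl.close_job())"
```

```text
the job is handed in; nothing more can be done
None
```

I slid the rack home until it met the stop at about 8.5 N, let go, moved the arm clear and handed the job in at about 20 s. The last top view put the nose within about 1 mm of the stop face, but the plunger itself could not be seen and no verdict came back.

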